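# Find the blind-bored foot spacer on the gauge pin and hold it hole-up

### The arm

A 6-joint arm with a two-finger parallel gripper is mounted at the origin on the work surface. World frame = base frame: x ahead of the robot, y to its left, z up, the work surface at z = 0. Lengths are in m, angles in rad, forces in N, time in s.
With the tool pointing down it reaches from about 0.35 to 0.975 m from the base axis. Payload 4.9 kg.
Tool frame: the origin (TCP) lies at the very end of the fingers, on their centre line; the grasp point (between the pads) lies 19 mm behind it; z points along the fingers, y is the line along which they close (so a half turn about z gives the same grasp; the last joint's range is limited). The gripper opens to 85 mm and grips with 20 to 120 N. Pads are 22 mm wide; open, the fingers measure 114 mm over their backs; the gripper's body (76 mm by 85 mm) begins 54 mm behind the grasp point. The pads swing forward as they close: fully open they stand 13 mm farther back than shut.
Start: joints at [1.014, 0.053, 1.613, -0, 1.476, -0.119], TCP at [0.265, 0.566, 0.231] pointing down, gripper open.
Joint ranges: [-3.01, 3.01], [-1.01, 2.22], [0.06, 2.58], [-1.02, 4.17], [0.09, 2.62], [-3.14, 3.14]. Speed limits (rad/s): [2.57, 2.57, 3.14, 3.14, 3.14, 3.14].

### API

Orientations are given as a rotation vector (axis times angle).
In Python, from station import get_obs, optics, ctrl gives the robot as it stands.
- The arm moves only by the shell command python3 -m pendant 'ROWS' [FORCE]. ROWS is JSON, a list of rows, each a list of 3 entries, a list of its own where there are three numbers: the shift along the tool's x, y, z in mm, then the turn, a rotation vector about the tool's x, y, z in rad, then the opening, from 0 (shut) to 1 (fully open). A call has 1 to 12 rows; each row shifts and turns the commanded pose from where the row before left it, along the tool's axes as they then stand; what a row does not reach is not made up. A row lasts 1/12 s, in which the tool goes at most 41.7 mm and 7.16 degrees, less where a joint would pass 70% of its speed; a pose out of reach is approached as far as the arm can. A call is refused whole if a number of a shift passes 41.7 or a number of a turn 0.125, either way. A call with a gripper value outside its range is refused whole. The fingers move at their own pace and stop on an object; FORCE is the grip in N (left out, the last holds). Time passes only in rows, so rows that do not move let the fingers close. It gives the time, the measured TCP pose, the force, the opening and the grip force at its end, in the units of the state.
- get_obs(): the state, without advancing time (a new reading comes with each control period).
- optics.get_image(name): name is "side" or "top"; returns the picture (480x640x3 uint8, red, green, blue); there is no depth.
- optics.camera_model(name): a dict with "fx", "fy", "cx", "cy" (pixels), "cam_to_world" (4x4, takes a point from camera to world coordinates). Camera axes: x right, y up, looking along -z (the intrinsics and any distortion apply to the point x, -y, -z); pixel columns grow to the right and rows downward; lengths in m; the calibration is good to about 2 mm. A picture is of the moment at which its call begins. camera_model takes no time and is no camera call.
- ctrl.finish_job(): hands the job in; it is judged then, once.
The state is a dict: "t": time; "q": joint angles; "dq": joint speeds; "effort": joint torques, N m; "tool_pos": TCP position; "tool_rot": TCP orientation; "contact_force": force on the tool from outside, world axes, zero at the start; "wrist_torque": the same for the moment, N m; "opening": finger opening in m; "grip_force": force on a finger pad.
Only numpy, scipy, OpenCV 4.12 (cv2) and the standard library are available. Lean on these libraries where they do the work, as an engineer would, in place of code of your own. Each camera call takes 0.05 s, during which the arm holds its last target. There are 200 camera calls.

### The job

One of the two white foot spacers has a blind hole hidden in the end it stands on, the other is solid: find the bored one by trying them on the gauge pin, and push it fully home over the pin. Then turn it over and finish holding it in the gripper, all of it a good hand's width above the bench, with its hole straight up, ready for its bush; do not let go of it. The solid spacer must be left standing upright on the bench, off the gauge, and the other things on the bench must stay where they are.

Things in the scene. Friction and masses are not known exactly. Their poses are not given: they have to be found in the camera images.
- spacer_a: White plastic spacer, 40 x 40 x 70 mm, 100 to 210 g, standing on end. Origin: centre of the end it starts on; +z along its length to the other end (up at start); x, y square to its flat sides. One of spacer_a, spacer_b is solid; the other (not told which) has a central blind hole, 18 mm wide, 38 mm deep, in its origin end (down, unseen). Either may stand left or right, one on each side.
- spacer_b: White plastic spacer, 40 x 40 x 70 mm, 100 to 210 g, standing on end. Origin: centre of the end it starts on; +z along its length to the other end (up at start); x, y square to its flat sides. One of spacer_a, spacer_b is solid; the other (not told which) has a central blind hole, 18 mm wide, 38 mm deep, in its origin end (down, unseen). Either may stand left or right, one on each side.
- gauge: Fixed steel plug gauge: round base 76 mm across, 12 mm high, with a central upright pin 15 mm thick rising 32 mm above it (top at 44 mm, last 4 mm chamfered). The bored spacer slides over the pin until it sits on the base; the solid one stops on the pin's top. Origin: centre of the underside, on the bench; z up.
- meter: Bystander: yellow multimeter lying flat, 100 x 190 x 44 mm high; origin at the centre of its underside.
- screwdriver: Bystander: screwdriver 160 mm long lying along its x axis.
- dish: Bystander: small open steel dish 56 mm across and 18 mm high; origin at the centre of its underside. It stands between the spacers.
- mug: Bystander: blue mug 80 mm across, 90 mm high; origin at the centre of its underside.
- board: Bystander: green circuit board 80 x 120 mm, up to 20 mm high with its components; origin at the centre of its underside.
- cleaner: Bystander: white bottle 56 mm across and 150 mm high; origin at the centre of its underside.
- wrench: Bystander: open-ended wrench 150 mm long lying along its x axis.
Things that resemble listed ones, but are neither listed nor needed, are in the scene too. What is shaped like the spacer_a but red is not meant. Leave any orange look-alike of the spacer_b alone.

How it is judged:
On the way:
1. the bored spacer is pushed home over the gauge pin (z of spacer_b in the frame of gauge below 0.018 m and horizontal distance between spacer_b and gauge below 0.005 m and angle between spacer_b's own z axis and vertical below 0.12 rad), for 0.2 s.
At the end, for the whole second after the job is handed in: The bored spacer is gripped by the fingers and still, its hole upwards within 12 degrees of vertical and the hole's mouth at least 130 mm above the bench, carried by nothing else; the solid spacer stands upright (within 6 degrees) on the bench off the gauge (angle between spacer_b's own z axis and vertical above 2.92 rad and height (world z) of spacer_b above 0.13 m and contact force between the fingers and spacer_b above 1 N and contact force between spacer_b and gauge below 0.1 N and contact force between spacer_b and spacer_a below 0.1 N and linear speed of each of spacer_b, spacer_a below 0.03 m/s and angle between spacer_a's own z axis and vertical below 0.1 rad and height (world z) of spacer_a below 0.006 m and horizontal distance between spacer_a and gauge above 0.05 m); the arm keeps its last pose, push and grip.
It fails at once if a bystander is shoved more than 40 mm (distance of any of meter, screwdriver, dish, mug, board, cleaner, wrench from where it was at the start of the episode above 0.04 m).
It also fails if it takes over 72 s, if anything falls off the work surface, if the arm or the gripper's body presses on something with over 40 N, if the wrist force passes 120 N, or if a joint passes its speed limit or range.

## Working session

There is one attempt and no reset: what is moved stays moved. The work goes in short steps, Python scripts to look and compute and a shell command to move; the robot and the scene stay as the last step left them, time stands still between calls to the robot, and variables do not carry over. Pictures are saved under pics/ and viewed, at most 10 in all, crops included, and the job is handed in when it is done.

```bash
ls; mkdir -p pics; python3 - <<'E'
from station import get_obs, optics, ctrl
import cv2,numpy as np
for n in("top","side"):
    im=optics.get_image(n); cv2.imwrite(f"pics/{n}0.png",im[:,:,::-1])
    m=optics.camera_model(n); print(n,{k:(np.round(v,4).tolist()) if k=="cam_to_world" else v for k,v in m.items()})
print(get_obs())
E
```

```text
pics
top {'fx': 582.7927004181886, 'fy': 582.7927004181886, 'cx': 311.37006964174975, 'cy': 234.77435699784186, 'cam_to_world': [[-0.0037, 0.9957, -0.0926, 0.4481], [-1.0, -0.0035, 0.0023, -0.0259], [0.002, 0.0926, 0.9957, 1.4407], [0.0, 0.0, 0.0, 1.0]]}
side {'fx': 595.7283597608721, 'fy': 595.7283597608721, 'cx': 318.2443318779004, 'cy': 236.52938165028598, 'cam_to_world': [[0.9938, 0.0752, -0.0818, 0.4435], [-0.1107, 0.6016, -0.7911, -1.2175], [-0.0103, 0.7953, 0.6062, 0.9459], [0.0, 0.0, 0.0, 1.0]]}
{'t': 0.1, 'q': array([ 1.01398430e+00,  5.32785010e-02,  1.61416227e+00, -1.31415352e-05,
        1.47600146e+00, -1.19011218e-01]), 'dq': array([ 3.88009077e-04, -1.06791831e-03, -9.12471253e-04, -7.96458169e-05,
       -4.95956118e-04,  2.24370679e-03]), 'effort': array([ 1.67786739e-04, -3.94903135e+01, -3.71363461e+01, -1.39965464e-04,
        3.94084389e-03, -2.18714229e-05]), 'tool_pos': array([0.26467571, 0.56556512, 0.23019028]), 'tool_rot': array([-6.82084283e-01, -3.06603704e+00,  2.74730047e-03]), 'contact_force': array([0.38890847, 0.36115707, 0.04745358]), 'wrist_torque': array([ 0.01520778, -0.02405092,  0.01885104]), 'grip_force': 0.0, 'opening': 0.08581164079285983}
```

View pics/top0.png

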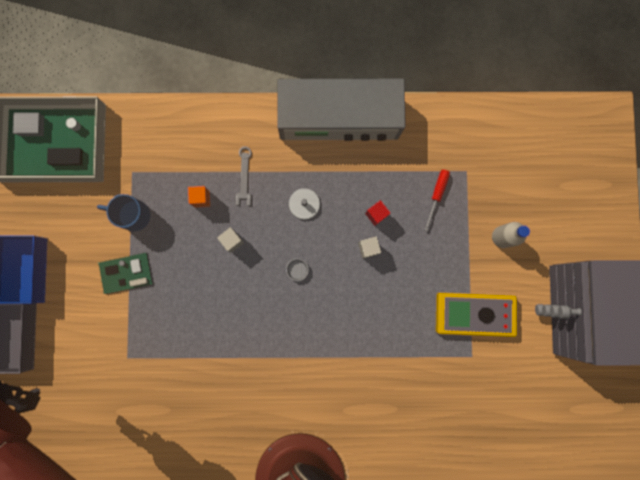

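View pics/side0.png

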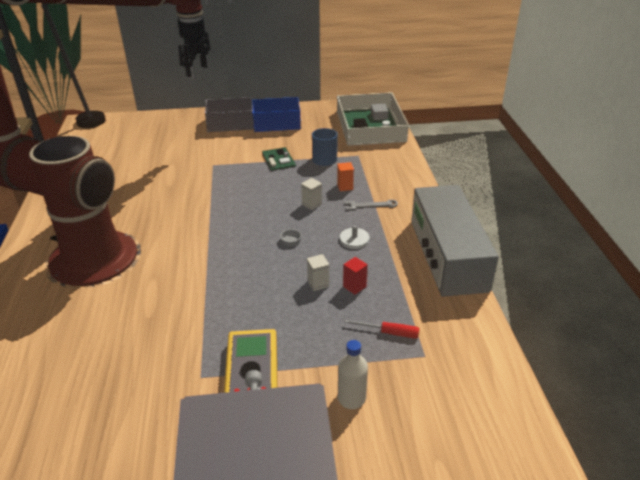

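The spacer candidates in the top view are white left (230,239), white right (371,247), red (377,212) and orange (198,195). The white bottle at (512,234) and white gauge base at (304,204) are also pale. I choose the two small white squares at (230,239) and (371,247).

```bash
cat > h.py <<'E'
import cv2,numpy as np
from station import get_obs, optics
from scipy.spatial.transform import Rotation as R
def ray(n,u,v):
    m=optics.camera_model(n); T=np.array(m["cam_to_world"])
    d=np.array([(u-m["cx"])/m["fx"],-(v-m["cy"])/m["fy"],-1.]); return T[:3,3],T[:3,:3]@d
def onz(n,u,v,z):
    o,d=ray(n,u,v); return (o+d*(z-o[2])/d[2])[:2]
def proj(n,p):
    m=optics.camera_model(n); T=np.array(m["cam_to_world"]); c=T[:3,:3].T@(np.array(p)-T[:3,3])
    return m["cx"]+m["fx"]*c[0]/-c[2], m["cy"]-m["fy"]*c[1]/-c[2]
def white(im,thr=110):
    a=im.astype(int); return (((a.min(2)>thr)&(a.max(2)-a.min(2)<60))*255).astype(np.uint8)
def blobs(mask,box,minA=40):
    x0,y0,x1,y1=box; s=mask[y0:y1,x0:x1]
    cs,_=cv2.findContours(s,cv2.RETR_EXTERNAL,cv2.CHAIN_APPROX_NONE)
    return [c+np.array([x0,y0]) for c in cs if cv2.contourArea(c)>minA]
E
python3 - <<'E'
from h import *
t=cv2.imread("pics/top0.png")[:,:,::-1]; s=cv2.imread("pics/side0.png")[:,:,::-1]
crops=[t[215:263,206:254],t[223:271,347:395],t[180:228,280:328],s[172:220,288:336],s[248:296,294:342],s[214:262,330:378]]
b=[cv2.resize(c,(264,264),interpolation=cv2.INTER_CUBIC) for c in crops]
cv2.imwrite("pics/crop1.png",np.vstack([np.hstack(b[:3]),np.hstack(b[3:])])[:,:,::-1])
for n,im,bx in(("top",t,(206,215,254,263)),("top",t,(347,223,395,271)),("top",t,(280,180,328,228))):
  for thr in(110,150,175):
    for c in blobs(white(im,thr),bx):
        r=cv2.minAreaRect(c); w=onz(n,*r[0],.07)
        q=np.array([onz(n,*p,.07) for p in cv2.boxPoints(r)]); e=q[1]-q[0]
        print(thr,cv2.contourArea(c),np.round(r[0],1),np.round(r[1],1),round(r[2],1),"w",w.round(4),"yaw",round(np.degrees(np.arctan2(e[1],e[0]))%90,1),"len",[round(float(np.linalg.norm(q[i+1]-q[i])),4) for i in(0,1)])
E
```

```text
110 294.5 [227.8 238.5] [18.1 18.3] 52.1 w [0.5674 0.1682] yaw 38.1 len [0.0431, 0.043]
110 282.5 [370.1 245.9] [17.8 18.3] 74.7 w [ 0.5487 -0.1675] yaw 15.1 len [0.0434, 0.042]
110 747.5 [303.5 203. ] [30. 31.] 90.0 w [ 0.6514 -0.0107] yaw 89.8 len [0.0738, 0.0719]
150 479.5 [303.3 202.8] [27.6 29. ] 40.6 w [ 0.6519 -0.0103] yaw 49.6 len [0.0692, 0.0658]
```

View pics/crop1.png

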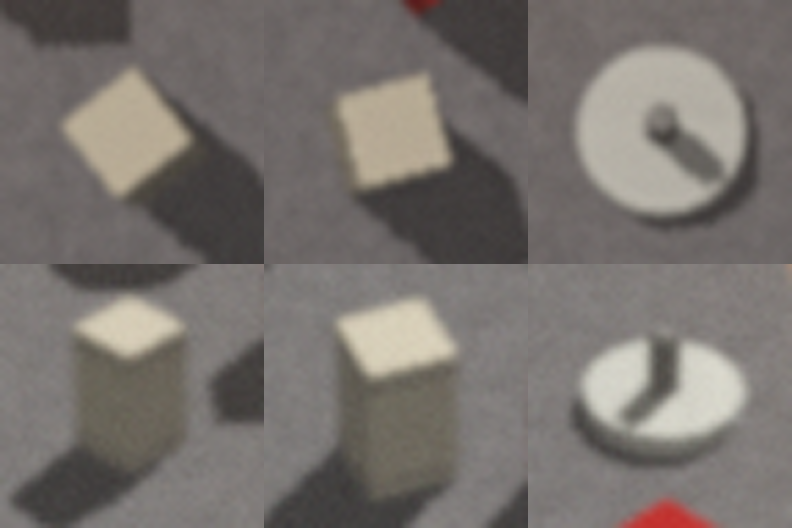

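The crop shows two white square posts (top-view centres ≈(229,239) and (371,246)) and the white gauge disc with its grey pin at ≈(304,203). That confirms my choice.

```bash
python3 - <<'E'
from h import *
t=cv2.imread("pics/top0.png")[:,:,::-1]; s=cv2.imread("pics/side0.png")[:,:,::-1]
S={"L":((206,215,254,263),(288,172,336,220),.07),"R":((347,223,395,271),(294,248,342,296),.07),"G":((280,180,328,228),(330,214,378,262),.012)}
for k,(bt,bs,z) in S.items():
  for n,im,b,thr in(("top",t,bt,110),("top",t,bt,125),("side",s,bs,135),("side",s,bs,150)):
    for c in blobs(white(im,thr),b,60):
        h=cv2.convexHull(c); m=cv2.moments(h); u,v=m["m10"]/m["m00"],m["m01"]/m["m00"]
        w=np.array([onz(n,*p[0],z) for p in c],np.float32)
        r=cv2.minAreaRect(w*1000)
        print(k,n,thr,round(m["m00"]),round(u,1),round(v,1),"w",onz(n,u,v,z).round(4),"rect",np.round(r[0],1),np.round(r[1],1),round(r[2],1))
E
```

```text
L top 110 314 227.9 238.5 w [0.5674 0.168 ] rect [567.4 168.2] [43.3 42.8] 37.1
L top 125 266 228.3 238.6 w [0.5673 0.1671] rect [567.7 167.4] [39.8 39.6] 38.8
L side 135 122 311.1 182.7 w [0.5693 0.171 ] rect [569.9 171.5] [44.6 43.8] 36.9
L side 150 98 310.9 182.7 w [0.5688 0.1709] rect [569.1 170.8] [39.2 39.2] 40.7
R top 110 308 370.0 245.9 w [ 0.5486 -0.1672] rect [ 548.7 -167.5] [42.  43.5] 15.0
R top 125 260 370.0 246.0 w [ 0.5485 -0.1673] rect [ 548.6 -167.5] [38.9 39. ] 14.6
R side 135 204 317.7 260.5 w [ 0.5504 -0.1648] rect [ 550.3 -164.2] [42.1 44.1] 16.0
R side 150 178 317.8 260.8 w [ 0.5505 -0.1658] rect [ 550.5 -165. ] [39.4 40.7] 16.0
G top 110 763 303.4 202.9 w [ 0.6602 -0.0097] rect [660.1 -10. ] [76.7 74.9] 89.8
G top 125 710 303.5 203.0 w [ 0.66   -0.0101] rect [660.1 -10. ] [71.8 74.9] 89.8
G side 135 247 360.1 237.3 w [ 0.6762 -0.0156] rect [679.1 -16.7] [79.7 43.9] 62.1
G side 135 136 345.5 234.8 w [ 6.404e-01 -3.000e-04] rect [ 6.392e+02 -1.000e-01] [69.1 31.1] 81.1
G side 150 220 359.9 237.4 w [ 0.6757 -0.0157] rect [678.8 -15.9] [75.2 40.2] 62.4
G side 150 118 345.7 234.8 w [ 6.409e-01 -4.000e-04] rect [640.1  -2.4] [64.6 28.6] 81.1
```

```bash
cat >> h.py <<'E'
def go(x,y,z=None,az=None):
    "report turn about tool z, then shift in the turned tool frame (mm), tool kept pointing down"
    o=get_obs(); p=o["tool_pos"]; M=R.from_rotvec(o["tool_rot"])
    a=np.arctan2(*M.as_matrix()[[1,0],1]); 
    tilt=M.inv().as_matrix()@np.array([0,0,-1.]); print("tilt fix about x,y",np.round([-tilt[1],tilt[0]],4))
    if az is None: t=0
    else: t=-((np.radians(az)-a+np.pi/2)%np.pi-np.pi/2)
    b=a-t; d=np.array([x,y])-p[:2]
    print("t",round(o["t"],2),"pos",p.round(4),"az",round(np.degrees(a),2),"| turn",round(t,4),"shift x,y",np.round(1000*np.array([d@[-np.sin(b),np.cos(b)],d@[np.cos(b),np.sin(b)]]),1),"z",None if z is None else round(1000*(p[2]-z),1),"q",o["q"].round(3),"F",o["contact_force"].round(1))
E
python3 -c "
from h import *
go(.5685,.169,.12,38.5)"
```

```text
tilt fix about x,y [-0.0018 -0.0002]
t 0.1 pos [0.2647 0.5656 0.2302] az 64.92 | turn 0.461 shift x,y [-499.5   -9.1] z 110.2 q [ 1.014  0.053  1.614 -0.     1.476 -0.119] F [0.4 0.4 0. ]
```

```bash
python3 -m pendant '[[[0,0,0],[0,0,0.115],1],[[0,0,0],[0,0,0.115],1],[[0,0,0],[0,0,0.115],1],[[0,0,0],[0,0,0.115],1],[[-38,0,0],[0,0,0],1],[[-38,0,0],[0,0,0],1],[[-38,0,0],[0,0,0],1],[[-38,0,0],[0,0,0],1],[[-38,0,0],[0,0,0],1],[[-38,0,0],[0,0,0],1],[[-38,0,0],[0,0,0],1],[[-38,0,0],[0,0,0],1]]' 60
python3 -m pendant '[[[-38,0,0],[0,0,0],1],[[-38,0,0],[0,0,0],1],[[-38,0,0],[0,0,0],1],[[-38,0,0],[0,0,0],1],[[-38,-9,0],[0,0,0],1],[[0,0,20],[0,0,0],1],[[0,0,30],[0,0,0],1],[[0,0,30],[0,0,0],1],[[0,0,0],[0,0,0],1]]'
python3 -c "
from h import *
go(.5685,.169,.03,38.5)"
```

```text
t: 1.1
tool_pos: [0.455, 0.3266, 0.2308]
tool_rot: [-1.363, -2.83, 0.001]
contact_force: [0.7, 0.4, 0.3]
opening: 0.0854
grip_force: 0.0
t: 1.85
tool_pos: [0.5613, 0.1728, 0.1434]
tool_rot: [-1.36, -2.82, 0.012]
contact_force: [-2.2, -0.6, -2.8]
opening: 0.0852
grip_force: 0.0
tilt fix about x,y [-0.0117 -0.0064]
t 1.85 pos [0.5613 0.1728 0.1434] az 38.51 | turn 0.0002 shift x,y [-7.5  3.3] z 113.4 q [ 0.172  0.042  1.774  0.     1.338 -0.5  ] F [-2.2 -0.6 -2.8]
```

```bash
python3 -m pendant '[[[0,0,0],[0,0,0],1],[[0,0,0],[0,0,0],1]]'
python3 -c "
from h import *
go(.5685,.169,.03,38.5)"
```

```text
t: 2.02
tool_pos: [0.5664, 0.1744, 0.1527]
tool_rot: [1.362, 2.829, 0.001]
contact_force: [-0.4, 0.2, 0.6]
opening: 0.0855
grip_force: 0.0
tilt fix about x,y [0.0013 0.0007]
t 2.02 pos [0.5664 0.1744 0.1527] az 38.58 | turn 0.0014 shift x,y [-5.5 -1.8] z 122.7 q [ 0.173  0.036  1.764  0.     1.34  -0.5  ] F [-0.4  0.2  0.6]
```

```bash
python3 -m pendant '[[[-5.5,-1.8,20],[0,0,0],1],[[0,0,25],[0,0,0],1],[[0,0,25],[0,0,0],1],[[0,0,25],[0,0,0],1],[[0,0,20],[0,0,0],1],[[0,0,8],[0,0,0],1],[[0,0,0],[0,0,0],1],[[0,0,0],[0,0,0],0.2],[[0,0,0],[0,0,0],0.2],[[0,0,0],[0,0,0],0.2],[[0,0,0],[0,0,0],0.2],[[0,0,0],[0,0,0],0.2]]' 60
python3 -m pendant '[[[0,0,0],[0,0,0],0.2],[[0,0,0],[0,0,0],0.2],[[0,0,0],[0,0,0],0.2]]'
python3 -c "
from h import *
go(.661,-.009,.03,10)"
```

```text
t: 3.02
tool_pos: [0.5694, 0.169, 0.0304]
tool_rot: [1.362, 2.828, 0.003]
contact_force: [-1.2, -0.5, 4.6]
opening: 0.0393
grip_force: 61.2
t: 3.27
tool_pos: [0.5694, 0.169, 0.0304]
tool_rot: [1.362, 2.828, 0.003]
contact_force: [-1.0, -1.5, 6.4]
opening: 0.0397
grip_force: 61.1
tilt fix about x,y [0.0028 0.0016]
t 3.27 pos [0.5694 0.169  0.0304] az 38.56 | turn 0.4984 shift x,y [-191.2   59.3] z 0.4 q [ 0.163  0.184  1.829  0.     1.126 -0.51 ] F [-1.  -1.5  6.4]
```

```bash
python3 -m pendant '[[[0,0,-10],[0,0,0],0.2],[[0,0,-30],[0,0,0],0.2],[[0,0,-30],[0,0,0],0.2],[[0,0,-30],[0,0,0],0.2],[[-25,-5,0],[0,0,0],0.2],[[-35,-7,0],[0,0,0],0.2],[[-35,-7,0],[0,0,0],0.2],[[-35,-7,0],[0,0,0],0.2],[[-35,-7,0],[0,0,0],0.2],[[-31,-6,0],[0,0,0],0.2],[[0,0,0],[0,0,0],0.2],[[0,0,0],[0,0,0],0.2]]' 60
python3 -m pendant '[[[0,0,0],[0,0,0],0.2]]'
python3 - <<'E'
from h import *
go(.661,-.009,.1)
for n in("top","side"): cv2.imwrite(f"pics/{n}1.png",optics.get_image(n)[:,:,::-1])
t=cv2.imread("pics/top1.png"); s=cv2.imread("pics/side1.png")
a=cv2.resize(t[150:250,250:350],(400,400),interpolation=cv2.INTER_CUBIC);b=cv2.resize(s[170:270,310:410],(400,400),interpolation=cv2.INTER_CUBIC)
cv2.imwrite("pics/c2.png",np.hstack([a,b]))
E
```

```text
t: 4.27
tool_pos: [0.6596, -0.0104, 0.1281]
tool_rot: [-1.367, -2.828, 0.0]
contact_force: [0.2, 0.2, -1.3]
opening: 0.0393
grip_force: 60.8
t: 4.35
tool_pos: [0.6589, -0.0086, 0.1279]
tool_rot: [-1.363, -2.829, 0.0]
contact_force: [-0.6, -0.7, -2.5]
opening: 0.0394
grip_force: 60.8
tilt fix about x,y [-0.0006 -0.0013]
t 4.35 pos [ 0.6589 -0.0086  0.1279] az 38.54 | turn 0 shift x,y [-1.6  1.4] z 27.9 q [-0.126  0.212  1.616  0.     1.315 -0.799] F [-0.6 -0.7 -2.5]
```

View pics/c2.png

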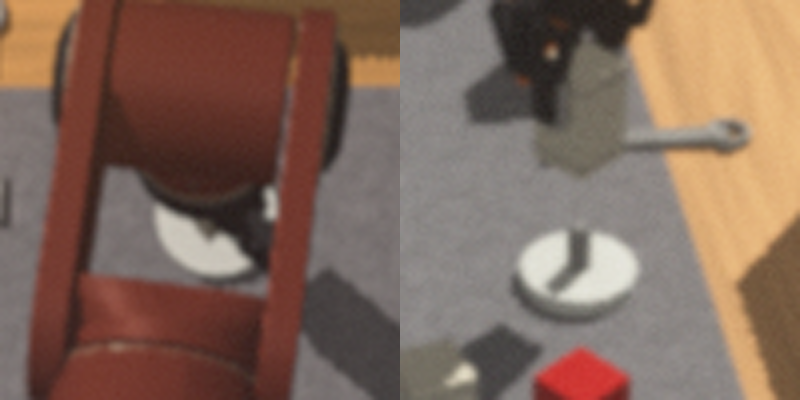

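The crop's side half shows the spacer held above the gauge. Its bottom corners are at crop (535,162), (580,177) and (626,150), and the disc centre is near (578,268).

```bash
python3 - <<'E'
from h import *
f=lambda X,Y:(310+(X-400+.5)/4-.5,170+(Y+.5)/4-.5)
z=.0976
P=[onz("side",*f(*c),z) for c in((535,162),(580,177),(626,150))]
print(np.round(P,4),"centre",((P[0]+P[2])/2).round(4),np.linalg.norm(P[0]-P[2]),np.linalg.norm(P[0]-P[1]),np.linalg.norm(P[2]-P[1]))
for nm in("side0","side1"):
    im=cv2.imread(f"pics/{nm}.png")[:,:,::-1]
    for thr in(135,150):
        bs=blobs(white(im,thr),(330,218,378,255),60)
        pts=np.array([onz("side",*p,.012) for p in cv2.convexHull(np.vstack(bs))[:,0]],np.float32)
        (c,r)=cv2.minEnclosingCircle(pts*1000); e=cv2.fitEllipse(pts*1000); print(nm,thr,np.round(c,1),round(r,1),np.round(e[0],1),np.round(e[1],1))
E
```

```text
[[ 0.6322 -0.0104]
 [ 0.6574 -0.0299]
 [ 0.6907 -0.0045]] centre [ 0.6614 -0.0074] 0.0587650333336852 0.03189466687298665 0.04186182483073212
side0 135 [663.5  -8.2] 41.5 [663.1  -7.6] [79.1 81.5]
side0 150 [662.1  -7.9] 38.8 [662.6  -7.6] [75.6 77.6]
side1 135 [669.2  11.4] 62.0 [671.9   9.8] [101.8 126.9]
side1 150 [662.7  -7.3] 40.5 [662.7  -7.3] [79.2 80. ]
```

```bash
python3 -m pendant '[[[-1.2,1.1,10],[0,0,0],0.2],[[0,0,20],[0,0,0],0.2],[[0,0,16],[0,0,0],0.2],[[0,0,0],[0,0,0],0.2],[[0,0,0],[0,0,0],0.2]]'
python3 -m pendant '[[[0,0,4],[0,0,0],0.2],[[0,0,4],[0,0,0],0.2],[[0,0,2],[0,0,0],0.2],[[0,0,2],[0,0,0],0.2],[[0,0,0],[0,0,0],0.2]]'
python3 -c "
from h import *
go(.6605,-.0088,.0424)"
```

```text
t: 4.87
tool_pos: [0.6597, -0.0081, 0.0804]
tool_rot: [-1.36, -2.828, 0.002]
contact_force: [0.2, -0.2, -1.2]
opening: 0.0398
grip_force: 60.7
t: 5.28
tool_pos: [0.6611, -0.0091, 0.0702]
tool_rot: [-1.363, -2.83, 0.0]
contact_force: [-0.9, 0.3, -1.6]
opening: 0.0393
grip_force: 60.7
tilt fix about x,y [-0.0001 -0.0001]
t 5.28 pos [ 0.6611 -0.0091  0.0702] az 38.56 | turn 0 shift x,y [ 0.6 -0.2] z 27.8 q [-0.126  0.277  1.643 -0.     1.222 -0.799] F [-0.9  0.3 -1.6]
```

```bash
python3 -m pendant '[[[0,0,3],[0,0,0],0.2],[[0,0,3],[0,0,0],0.2],[[0,0,0],[0,0,0],0.2]]'
python3 -m pendant '[[[0,0,4],[0,0,0],0.2],[[0,0,4],[0,0,0],0.2],[[0,0,4],[0,0,0],0.2],[[0,0,0],[0,0,0],0.2]]'
python3 -c "
from h import *
go(.6605,-.0088,.0424)"
```

```text
t: 5.53
tool_pos: [0.6607, -0.0091, 0.0635]
tool_rot: [-1.363, -2.829, 0.001]
contact_force: [-0.3, -0.4, -1.8]
opening: 0.0391
grip_force: 60.7
t: 5.87
tool_pos: [0.6603, -0.009, 0.0508]
tool_rot: [-1.363, -2.828, 0.001]
contact_force: [-0.1, 0.0, -1.8]
opening: 0.0394
grip_force: 60.7
tilt fix about x,y [-0.0015 -0.0015]
t 5.87 pos [ 0.6603 -0.009   0.0508] az 38.56 | turn 0 shift x,y [0.  0.3] z 8.4 q [-0.126  0.3    1.651 -0.     1.193 -0.799] F [-0.1  0.  -1.8]
```

```bash
python3 -m pendant '[[[0,0,3],[0,0,0],0.2],[[0,0,3],[0,0,0],0.2],[[0,0,1.5],[0,0,0],0.2],[[0,0,0.7],[0,0,0],0.2],[[0,0,0],[0,0,0],0.2],[[0,0,0],[0,0,0],0.2],[[0,0,0],[0,0,0],0.2]]'
python3 - <<'E'
from h import *
go(.6605,-.0088,.0424)
s=optics.get_image("side")[:,:,::-1]
cv2.imwrite("pics/c3.png",cv2.resize(s[150:290,280:420],(560,560),interpolation=cv2.INTER_CUBIC))
E
```

```text
t: 6.45
tool_pos: [0.6613, -0.0091, 0.0443]
tool_rot: [1.363, 2.83, 0.0]
contact_force: [-0.3, -0.5, -1.6]
opening: 0.0396
grip_force: 60.7
tilt fix about x,y [0.0003 0.0002]
t 6.45 pos [ 0.6613 -0.0091  0.0443] az 38.56 | turn 0 shift x,y [ 0.8 -0.4] z 1.9 q [-0.126  0.308  1.653  0.     1.18  -0.799] F [-0.3 -0.5 -1.6]
```

View pics/c3.png

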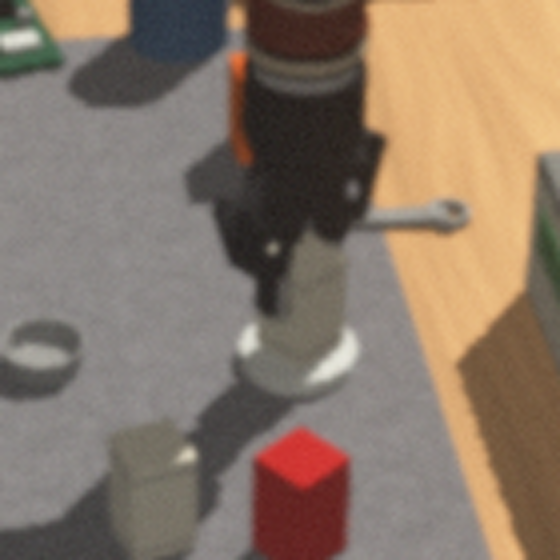

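The picture shows the spacer sleeved on the pin, with its lower end at crop (300,350) centred on the disc (298,355). I'll seat the last 2 mm until the force rises.

```bash
python3 -m pendant '[[[0,0,1],[0,0,0],0.2],[[0,0,1],[0,0,0],0.2],[[0,0,0.5],[0,0,0],0.2],[[0,0,0],[0,0,0],0.2],[[0,0,0],[0,0,0],0.2],[[0,0,0],[0,0,0],0.2],[[0,0,0],[0,0,0],0.2]]'
python3 -c "
from h import *
go(.6605,-.0088,.0424); print(R.from_rotvec(get_obs()['tool_rot']).as_matrix().round(3))"
```

```text
t: 7.08
tool_pos: [0.6614, -0.0092, 0.0424]
tool_rot: [1.363, 2.83, 0.0]
contact_force: [-2.1, 0.5, 5.7]
opening: 0.0392
grip_force: 61.2
tilt fix about x,y [0.0003 0.0004]
t 7.08 pos [ 0.6614 -0.0092  0.0424] az 38.56 | turn 0 shift x,y [ 0.9 -0.5] z 0.0 q [-0.126  0.311  1.653 -0.     1.177 -0.799] F [-2.1  0.5  5.7]
[[-0.623  0.782  0.   ]
 [ 0.782  0.623 -0.   ]
 [-0.     0.    -1.   ]]
```

Seated: the tool stopped at z = 0.0424, which is exactly the home height, and the contact force stepped up by about 7 N. The left spacer is the bored one. Now I lift it straight off and line the tool up with the forearm for the turn-over.

```bash
python3 -m pendant '[[[0,0,-5],[0,0,0],0.2],[[0,0,-10],[0,0,0],0.2],[[0,0,-15],[0,0,0],0.2],[[0,0,-20],[0,0,0],0.2],[[0,0,-25],[0,0,0.11],0.2],[[0,0,-25],[0,0,0.11],0.2],[[0,0,-25],[0,0,0.11],0.2],[[0,0,-25],[0,0,0.11],0.2],[[0,0,-25],[0,0,0.11],0.2],[[0,0,-25],[0,0,0.11],0.2],[[0,0,-25],[0,0,0.11],0.2],[[0,0,0],[0,0,0],0.2]]' 70
python3 -m pendant '[[[0,0,0],[0,0,0.025],0.2],[[0,0,0],[0,0,0],0.2]]'
python3 - <<'E'
from h import *
go(.6605,-.0088,.25)
o=get_obs();D=[((1.014,.053,1.614,1.476),(.2647,.5656,.2302)),((.173,.036,1.764,1.34),(.5664,.1744,.1527)),((.163,.184,1.829,1.126),(.5694,.169,.0304)),((-.126,.212,1.616,1.315),(.6589,-.0086,.1279)),((-.126,.311,1.653,1.177),(.6614,-.0092,.0424)),((o["q"][0],o["q"][1],o["q"][2],o["q"][4]),o["tool_pos"])]
A=[];B=[]
for (q1,q2,q3,q5),p in D:
    A+=[[np.sin(q2),np.sin(q2+q3),1,0],[np.cos(q2),np.cos(q2+q3),0,1]]; B+=[p[0]*np.cos(q1)+p[1]*np.sin(q1),p[2]]
    print("lat",round(-p[0]*np.sin(q1)+p[1]*np.cos(q1),4),"sum",q2+q3+q5)
x=np.linalg.lstsq(np.array(A),np.array(B),rcond=None); print(x[0],x[1])
E
```

```text
t: 8.08
tool_pos: [0.6639, -0.0094, 0.2757]
tool_rot: [2.322, 2.102, 0.013]
contact_force: [1.8, -0.9, 0.4]
opening: 0.0391
grip_force: 70.5
t: 8.25
tool_pos: [0.6612, -0.0091, 0.2675]
tool_rot: [2.351, 2.083, 0.002]
contact_force: [0.2, -0.4, -1.9]
opening: 0.0396
grip_force: 70.5
tilt fix about x,y [0.0015 0.    ]
t 8.25 pos [ 0.6612 -0.0091  0.2675] az -6.92 | turn 0 shift x,y [ 0.2 -0.8] z 17.5 q [-0.126  0.118  1.484 -0.     1.538 -0.005] F [ 0.2 -0.4 -1.9]
lat 0.0742 sum 3.143
lat 0.0743 sum 3.14
lat 0.0744 sum 3.139
lat 0.0743 sum 3.143
lat 0.074 sum 3.141
lat 0.0742 sum 3.140127244223054
[ 0.33069295  0.60554607 -0.00383552 -0.04027459] [0.00065143]
```

```bash
python3 -m pendant '[[[12,0,0],[0,0.05,0],0.2],[[24,0,0],[0,0.1,0],0.2],[[24,0,0],[0,0.1,0],0.2],[[0,0,0],[0,0,0],0.2],[[0,0,0],[0,0,0],0.2]]'
python3 -c "
from h import *
o=get_obs();print(o['q'].round(3),o['tool_pos'],R.from_rotvec(o['tool_rot']).as_matrix().round(3))"
```

```text
t: 8.67
tool_pos: [0.6679, 0.0493, 0.2702]
tool_rot: [-2.219, -1.965, -0.274]
contact_force: [-0.2, -0.5, -1.4]
opening: 0.0393
grip_force: 70.4
[-0.141  0.119  1.492  0.247  1.538 -0.029] [0.66788464 0.04933628 0.27021287] [[ 0.117  0.993  0.028]
 [ 0.963 -0.121  0.243]
 [ 0.245 -0.001 -0.97 ]]
```

```bash
python3 -m pendant '[[[20,0,0],[0,0.07,0],0.2],[[33,0,0],[0,0.12,0],0.2],[[33,0,0],[0,0.12,0],0.2],[[33,0,0],[0,0.12,0],0.2],[[33,0,0],[0,0.12,0],0.2],[[33,0,0],[0,0.12,0],0.2],[[33,0,0],[0,0.12,0],0.2],[[33,0,0],[0,0.12,0],0.2],[[33,0,0],[0,0.12,0],0.2],[[33,0,0],[0,0.12,0],0.2],[[0,0,0],[0,0,0],0.2],[[0,0,0],[0,0,0],0.2]]'
python3 -c "
from h import *
o=get_obs();print(o['q'].round(3),o['tool_pos'],R.from_rotvec(o['tool_rot']).as_matrix().round(3))"
```

```text
t: 9.67
tool_pos: [0.6946, 0.2649, 0.4777]
tool_rot: [-1.435, -1.271, -1.202]
contact_force: [-0.8, -0.4, -2.5]
opening: 0.0393
grip_force: 70.5
[-0.125  0.128  1.506  1.394  1.563 -0.063] [0.69463264 0.26489025 0.47771301] [[ 0.021  0.993  0.12 ]
 [ 0.175 -0.121  0.977]
 [ 0.984  0.    -0.176]]
```

```bash
python3 -m pendant '[[[20,0,0],[0,0.07,0],0.2],[[33,0,0],[0,0.12,0],0.2],[[33,0,0],[0,0.12,0],0.2],[[33,0,0],[0,0.12,0],0.2],[[33,0,0],[0,0.12,0],0.2],[[33,0,0],[0,0.12,0],0.2],[[33,0,0],[0,0.12,0],0.2],[[33,0,0],[0,0.12,0],0.2],[[33,0,0],[0,0.12,0],0.2],[[33,0,0],[0,0.12,0],0.2],[[33,0,0],[0,0.12,0],0.2],[[33,0,0],[0,0.12,0],0.2]]'
python3 -m pendant '[[[33,0,0],[0,0.12,0],0.2],[[33,0,0],[0,0.12,0],0.2],[[26,0,0],[0,0.1,0],0.2],[[0,0,0],[0,0,0],0.2],[[0,0,0],[0,0,0],0.2],[[0,0,0],[0,0,0],0.2]]'
python3 - <<'E'
from h import *
o=get_obs();print(o['q'].round(3),o['tool_pos'],R.from_rotvec(o['tool_rot']).as_matrix().round(3))
p=o["tool_pos"];u,v=map(int,proj("side",p)); print(u,v)
s=optics.get_image("side")[:,:,::-1]
cv2.imwrite("pics/s4.png",s)
E
```

```text
t: 10.67
tool_pos: [0.6757, 0.1078, 0.795]
tool_rot: [-0.297, -0.262, -1.674]
contact_force: [0.0, -0.3, -1.0]
opening: 0.0395
grip_force: 70.7
t: 11.17
tool_pos: [0.6651, 0.021, 0.8165]
tool_rot: [-0.014, -0.011, -1.693]
contact_force: [-0.0, -1.1, -0.4]
opening: 0.0392
grip_force: 70.7
[-0.087  0.131  1.486  3.126  1.615 -0.036] [0.66507079 0.02095478 0.81653652] [[-0.122  0.993  0.003]
 [-0.992 -0.122  0.016]
 [ 0.016 -0.001  1.   ]]
364 -128
```

View pics/s4.png

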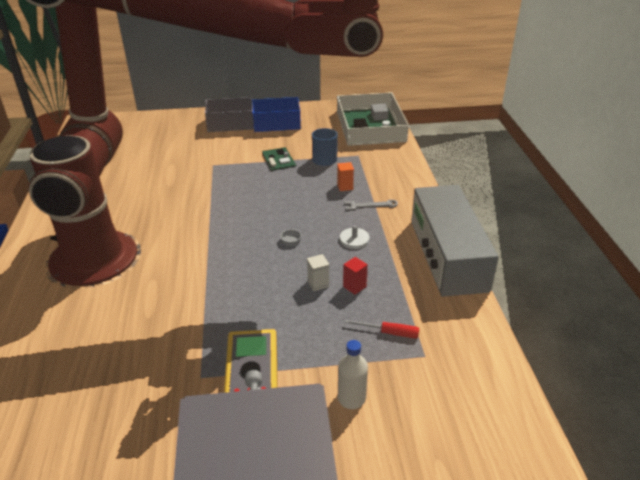

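The side view shows the bench undisturbed: the solid spacer is standing at (318,270) and the gauge at (354,238) is empty. The gripper is out of frame above, so I'll check the held spacer in the top view.

```bash
python3 - <<'E'
from h import *
o=get_obs();u,v=map(int,proj("top",o["tool_pos"]+[0,0,.03])); print(u,v,o["opening"],o["grip_force"])
s=optics.get_image("top")[:,:,::-1]; u=min(max(u,60),580);v=min(max(v,60),420)
cv2.imwrite("pics/t4.png",cv2.resize(s[v-60:v+60,u-60:u+60],(480,480),interpolation=cv2.INTER_CUBIC))
E
```

```text
265 81 0.039461536824811884 70.66431735525839
```

View pics/t4.png

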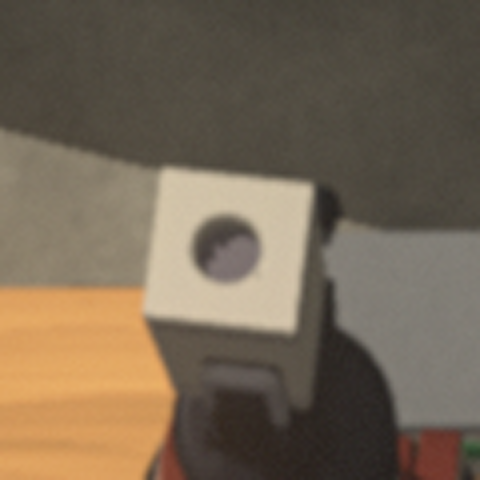

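The crop shows the held spacer with its hole facing straight up (crop (226,248)). The grip is firm and the arm is still, so I'm handing in.

```bash
python3 -c "
from station import ctrl
print(ctrl.finish_job())"
```

```text
the job is handed in; nothing more can be done
None
```

The left spacer was the bored one: I pushed it fully home on the gauge pin, turned it over, and handed in with it gripped hole-up about 0.8 m above the bench; the right spacer was never touched and still stands on the bench, so I took it as the solid one without trying it on the pin, and the bystanders look unmoved in the pictures.

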